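# Put the resin bottle away in the one empty pocket of the shuttered store

## Task

Put the amber resin bottle lying on the blue mat back into the light-proof store: feel through the spring shutters for the one empty pocket, stand the bottle up so that you can take it by its cap, and lower it upright, not letting it fall, to the bottom of that pocket, so that all the shutters close again. Leave the other things on the counter where they are.

Things in the scene. Friction and masses are not known exactly. Their poses are not given: they have to be found in the camera images.
- bottle: Flat amber resin bottle, 94 mm tall, 0.1 to 0.2 kg: a flat-sided body 56 mm wide (its x), 32 mm thick (its y), 70 mm tall (its z), paper labels on the broad sides, and on top a round white screw cap. Origin: centre of the foot (underside when standing); z runs from foot to cap. It starts lying on a broad side on the mat, its x and z level.
- bottle_cap (a point): Centre of the top of that bottle's cap. The cap is 24 mm in diameter and 24 mm high, centred on the body, and does not turn.
- mat: Thin blue bench mat, 300 x 300 mm, 3 mm thick, fixed to the counter. Origin: centre of its underside, on the counter.
- store: Light-proof bottle store: fixed white box 96 mm (x) by 254 mm (y) by 128 mm tall, origin under its centre. Four pockets in a row along y, 60 mm apart, each closed by two blue spring shutters. Three of them hold a loose standing bottle of the same kind, cap up, hidden, its cap top about 28 mm below the store's top; the fourth, any of them, is empty.
- pocket1 (a point): Centre of the mouth of pocket 1 of the store, level with the store's top (128 mm up), axes as the store's. The pocket is 76 mm long (store x), 46 mm wide (store y) and 122 mm deep, so a bottle goes in with its 56 mm width along the store's x. Pockets 1 to 4 run towards the store's +y.
- pocket2 (a point): Centre of the mouth of pocket 2 of the store, level with the store's top (128 mm up), axes as the store's. The pocket is 76 mm long (store x), 46 mm wide (store y) and 122 mm deep, so a bottle goes in with its 56 mm width along the store's x. Pockets 1 to 4 run towards the store's +y.
- pocket3 (a point): Centre of the mouth of pocket 3 of the store, level with the store's top (128 mm up), axes as the store's. The pocket is 76 mm long (store x), 46 mm wide (store y) and 122 mm deep, so a bottle goes in with its 56 mm width along the store's x. Pockets 1 to 4 run towards the store's +y.
- pocket4 (a point): Centre of the mouth of pocket 4 of the store, level with the store's top (128 mm up), axes as the store's. The pocket is 76 mm long (store x), 46 mm wide (store y) and 122 mm deep, so a bottle goes in with its 56 mm width along the store's x. Pockets 1 to 4 run towards the store's +y.
- shutter1l (a joint): Shutter leaf on the +y side of pocket 1: 0 rad shut (flush with the store's top) to 1.5 hanging down along that wall. Leaf 74 x 22 x 3 mm, hinged along the long +y wall. A weak spring (0.3 to 0.8 N at its edge) shuts it; a bottle or fingers push it down, and it closes when they leave.
- shutter1r (a joint): Shutter leaf on the -y side of pocket 1: 0 rad shut (flush with the store's top) to 1.5 hanging down along that wall. Leaf 74 x 22 x 3 mm, hinged along the long -y wall. A weak spring (0.3 to 0.8 N at its edge) shuts it; a bottle or fingers push it down, and it closes when they leave.
- shutter2l (a joint): Shutter leaf on the +y side of pocket 2: 0 rad shut (flush with the store's top) to 1.5 hanging down along that wall. Leaf 74 x 22 x 3 mm, hinged along the long +y wall. A weak spring (0.3 to 0.8 N at its edge) shuts it; a bottle or fingers push it down, and it closes when they leave.
- shutter2r (a joint): Shutter leaf on the -y side of pocket 2: 0 rad shut (flush with the store's top) to 1.5 hanging down along that wall. Leaf 74 x 22 x 3 mm, hinged along the long -y wall. A weak spring (0.3 to 0.8 N at its edge) shuts it; a bottle or fingers push it down, and it closes when they leave.
- shutter3l (a joint): Shutter leaf on the +y side of pocket 3: 0 rad shut (flush with the store's top) to 1.5 hanging down along that wall. Leaf 74 x 22 x 3 mm, hinged along the long +y wall. A weak spring (0.3 to 0.8 N at its edge) shuts it; a bottle or fingers push it down, and it closes when they leave.
- shutter3r (a joint): Shutter leaf on the -y side of pocket 3: 0 rad shut (flush with the store's top) to 1.5 hanging down along that wall. Leaf 74 x 22 x 3 mm, hinged along the long -y wall. A weak spring (0.3 to 0.8 N at its edge) shuts it; a bottle or fingers push it down, and it closes when they leave.
- shutter4l (a joint): Shutter leaf on the +y side of pocket 4: 0 rad shut (flush with the store's top) to 1.5 hanging down along that wall. Leaf 74 x 22 x 3 mm, hinged along the long +y wall. A weak spring (0.3 to 0.8 N at its edge) shuts it; a bottle or fingers push it down, and it closes when they leave.
- shutter4r (a joint): Shutter leaf on the -y side of pocket 4: 0 rad shut (flush with the store's top) to 1.5 hanging down along that wall. Leaf 74 x 22 x 3 mm, hinged along the long -y wall. A weak spring (0.3 to 0.8 N at its edge) shuts it; a bottle or fingers push it down, and it closes when they leave.
- spatula: Bystander: white plaster spatula 190 mm long, 28 mm wide, under 10 mm high, lying on the mat along its own x. Origin: underside of its middle.
- glasses: Bystander: safety glasses, 135 mm wide (x), 40 mm high, temples to -y. Origin: under the bridge.
- bowl: Bystander: green mixing bowl, 120 mm across, 70 mm high. Origin: centre of the underside.
- cast: Bystander: yellow stone cast of a dental arch, 62 x 66 x 37 mm. Origin: centre of the underside.
- jar: Bystander: white jar with a blue cap, 80 mm in diameter, 105 mm high. Origin: centre of the underside.
- cup: Bystander: pale measuring cup, 72 mm across, 85 mm high. Origin: centre of the underside.
Mind the look-alikes: they are no part of the job. What is shaped like the bottle but purple is not meant.

How it is judged:
By the outcome, as a careful person would: the job done as asked, in the order asked, and still so for the second after the job is handed in, with the robot touching nothing.
It also fails if it takes over 72 s, if anything falls off the work surface, if the arm or the gripper's body presses on something with over 40 N, if the wrist force passes 120 N, or if a joint passes its speed limit or range.

## Robot

A 6-joint arm with a two-finger parallel gripper is mounted at the origin on the work surface. World frame = base frame: x ahead of the robot, y to its left, z up, the work surface at z = 0. Lengths are in m, angles in rad, forces in N, time in s.
With the tool pointing down it reaches from about 0.325 to 0.85 m from the base axis. Payload 4.4 kg.
Tool frame: the origin (TCP) lies at the very end of the fingers, on their centre line; the grasp point (between the pads) lies 19 mm behind it; z points along the fingers, y is the line along which they close (so a half turn about z gives the same grasp; the last joint's range is limited). The gripper opens to 94 mm and grips with 3 to 60 N. Pads are 16 mm wide; open, the fingers measure 119 mm over their backs; the gripper's body (75 mm by 177 mm) begins 78 mm behind the grasp point.
Start: joints at [0.97, 0.207, 1.542, -0, 1.393, -0.15], TCP at [0.251, 0.518, 0.205] pointing down, gripper open.
Joint ranges: [-2.73, 2.73], [-0.86, 2.22], [0.23, 2.46], [-1.11, 4.25], [0.08, 2.63], [-2.82, 2.82]. Speed limits (rad/s): [2.79, 2.79, 3.14, 3.14, 3.14, 3.14].

## Interface

Orientations are given as a unit quaternion [x, y, z, w].
In Python, from workcell import telemetry, eyes, bot gives the robot as it stands.
- The arm moves only by the tool apply_moves, never from a script. Its argument "moves" is a list of rows, each a list of 3 entries, a list of its own where there are three numbers: the shift along the tool's x, y, z scaled (see below), then the turn, a rotation vector about the tool's x, y, z scaled (see below), then the opening, from 0 (shut) to 1 (fully open). A call has 1 to 10 rows; each row is the pose to reach, as a shift and turn from the pose commanded when the call began, along the tool's axes at that moment, turning the shorter way round; what a row does not reach only later rows make up. The controller multiplies each number of a shift by 15 cm and each number of a turn by 360 degrees. A row lasts 1/12 s, in which the tool goes at most 41.7 mm and 7.16 degrees, less where a joint would pass 70% of its speed; a pose out of reach is approached as far as the arm can. A call with a number of a shift or a turn outside -1 to 1 is refused whole. A call with a gripper value outside its range is refused whole. The fingers move at their own pace and stop on an object; "grip_force" is the grip in N (left out, the last holds). Time passes only in rows, so rows that repeat a pose let the fingers close. It gives the time, the measured TCP pose, the force, the opening and the grip force at its end, in the units of the state.
- telemetry.get_state(): the state, without advancing time (a new reading comes with each control period).
- eyes.grab_frame(name): name is "scene" or "top" or "wrist"; returns (picture, depth): 400x640x3 uint8, blue, green, red; 400x640 float32, m along the optical axis (not along the pixel's ray), 0 where there is no reading.
- eyes.camera_model(name): a dict with "camera_matrix" (3x3 intrinsics, pixels), "eye" and "rotation" of the camera in the world; the wrist camera has in their place "tool_from_camera" (4x4, takes a point from camera to tool coordinates, whose origin is the TCP and whose axes are the flange's). Camera axes: x right, y up, looking along -z (the intrinsics and any distortion apply to the point x, -y, -z); pixel columns grow to the right and rows downward; lengths in m; the calibration is good to about 2 mm. A picture is of the moment at which its call begins: read the wrist's pose just before it. camera_model takes no time and is no camera call.
- bot.sign_off(): hands the job in; it is judged then, once.
The state is a dict: "time": time; "q": joint angles; "qvel": joint speeds; "joint_torque": joint torques, N m; "tool_pos": TCP position; "tcp_rot": TCP orientation; "ft_force": force on the tool from outside, world axes, zero at the start; "torque": the same for the moment, N m; "width": finger opening in m; "finger_force": force on a finger pad.
Only numpy, scipy, OpenCV 4.12 (cv2) and the standard library are available. Lean on these libraries where they do the work, as an engineer would, in place of code of your own. Each camera call takes 0.05 s, during which the arm holds its last target. There are 200 camera calls.

## Working session

There is one attempt and no reset: what is moved stays moved. The work goes in short steps, Python scripts to look and compute and a tool call to move; the robot and the scene stay as the last step left them, time stands still between calls to the robot, and variables do not carry over. Pictures are saved under pics/ and viewed, at most 10 in all, crops included, and the job is handed in when it is done.

Besides the shell and the picture viewer there is one more tool, called after "Call:" as name(argument=value, ...), one argument or row to a line, values as JSON. apply_moves: Moves the arm, as the interface text tells. Shifts and turns lie within -1 to 1; 1 stands for 15 cm of shift or 360 degrees of turn. Its arguments: {"type":"object","properties":{"moves":{"type":"array","items":{"type":"array"}},"grip_force":{"type":"number"}},"required":["moves"]}

```bash
ls; mkdir -p pics; cat > h.py <<'E'
import numpy as np, cv2
from scipy.spatial.transform import Rotation as R
from workcell import telemetry, eyes, bot
def tool():
    s=telemetry.get_state(); T=np.eye(4); T[:3,:3]=R.from_quat(s['tcp_rot']).as_matrix(); T[:3,3]=s['tool_pos']; return T
def grab(n):
    T=tool(); im,d=eyes.grab_frame(n); m=eyes.camera_model(n); K=np.array(m['camera_matrix'])
    if n=='wrist': C=T@np.array(m['tool_from_camera'])
    else:
        C=np.eye(4); C[:3,:3]=np.array(m['rotation']); C[:3,3]=m['eye']
    v,u=np.mgrid[:400,:640]
    dist=m.get('distortion')
    p=np.stack([(u-K[0,2])/K[0,0]*d,-(v-K[1,2])/K[1,1]*d,-d],-1)
    P=p@C[:3,:3].T+C[:3,3]; P[d==0]=np.nan
    return im,d,P,m
def plan(pos,quat):
    "shift/turn in units from current measured pose"
    T=tool(); Rt=R.from_matrix(T[:3,:3])
    return Rt.inv().apply(np.array(pos)-T[:3,3])/.15,(Rt.inv()*R.from_quat(quat)).as_rotvec()/(2*np.pi)
E
python3 - <<'E'
from h import *
for n in ['scene','top']:
    im,d,P,m=grab(n); cv2.imwrite(f'pics/{n}.png',im); np.save(f'{n}.npy',P); print(n,{k:(np.round(v,3).tolist() if not isinstance(v,str) else v) for k,v in m.items()})
print(telemetry.get_state())
E
```

```text
picsTraceback (most recent call last):
  File "<stdin>", line 3, in <module>
  File "h.py", line 10, in grab
    C=np.eye(4); C[:3,:3]=np.array(m['rotation']); C[:3,3]=m['eye']
                 ~^^^^^^^
ValueError: could not broadcast input array from shape (4,) into shape (3,3)
```

Rotation is a quaternion.

```bash
sed -i "s/C\[:3,:3\]=np.array(m\['rotation'\])/C[:3,:3]=R.from_quat(m['rotation']).as_matrix()/" h.py
python3 - <<'E'
from h import *
for n in ['scene','top']:
    im,d,P,m=grab(n); cv2.imwrite(f'pics/{n}.png',im); np.save(f'{n}.npy',P); print(n,{k:(np.round(v,3).tolist() if not isinstance(v,str) else v) for k,v in m.items()})
print(eyes.camera_model('wrist'))
print(telemetry.get_state())
E
```

```text
scene {'camera_matrix': [[459.418, 0.0, 325.941], [0.0, 459.418, 207.568], [0.0, 0.0, 1.0]], 'eye': [1.281, 0.716, 1.316], 'rotation': [0.119, 0.315, 0.871, 0.357]}
top {'camera_matrix': [[486.614, 0.0, 311.188], [0.0, 486.614, 197.022], [0.0, 0.0, 1.0]], 'eye': [0.326, -0.029, 1.584], 'rotation': [-0.068, 0.066, 0.714, -0.694]}
{'camera_matrix': array([[290.37632029,   0.        , 317.66492517],
       [  0.        , 290.37632029, 197.54190386],
       [  0.        ,   0.        ,   1.        ]]), 'tool_from_camera': array([[-8.98978123e-06,  9.68644528e-01,  2.48450756e-01,
         7.19763913e-02],
       [ 9.99999942e-01,  9.33038142e-05, -3.27583823e-04,
        -3.84139404e-04],
       [-3.40493681e-04,  2.48450738e-01, -9.68644473e-01,
        -1.79807773e-01],
       [ 0.00000000e+00,  0.00000000e+00,  0.00000000e+00,
         1.00000000e+00]])}
{'time': 0.15, 'q': array([ 9.69494148e-01,  2.07234123e-01,  1.54257300e+00, -1.95552628e-05,
        1.39352365e+00, -1.50505692e-01]), 'qvel': array([-1.85866905e-03, -3.54781932e-03, -4.11022969e-03, -7.65201684e-05,
        1.94152295e-03,  3.28408987e-04]), 'joint_torque': array([ 1.68438550e-05, -3.71317041e+01, -2.81811297e+01,  6.98674237e-02,
        3.27481830e-02, -1.13179206e-04]), 'tool_pos': array([0.25018719, 0.51703914, 0.204577  ]), 'tcp_rot': array([ 2.23492776e-01,  9.74705198e-01, -8.11911228e-04, -3.10092526e-04]), 'ft_force': array([ 0.82136813, -0.56718199,  0.3149939 ]), 'torque': array([ 0.02753007,  0.01270496, -0.00424957]), 'finger_force': 0.0, 'width': 0.09382895522079711}
```

View pics/scene.png

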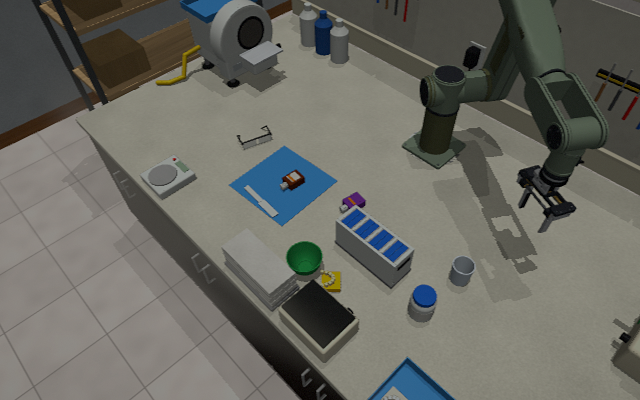

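View pics/top.png

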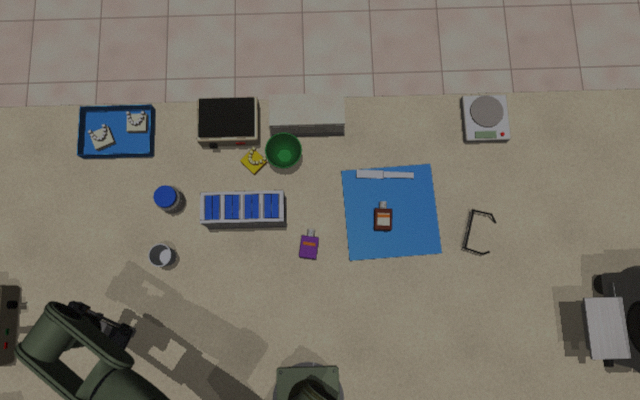

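Top view: amber bottle at (383,217) on the blue mat, cap end up at (382,204). The look-alikes are the purple bottle at (309,245) and the bottles on the back bench. The store is at (243,208) with its four shutters at x≈211, 232, 252 and 272. The amber one on the mat is the target.

```bash
python3 - <<'E'
from h import *
P=np.load('top.npy'); im=cv2.imread('pics/top.png')
a=cv2.resize(im[155:270,185:425],None,fx=3.3,fy=3.3,interpolation=cv2.INTER_CUBIC); cv2.imwrite('pics/crop.png',a)
for n in ['top','scene']:
    P=np.load(n+'.npy')
    def fit(mask,nm):
        q=P[mask]; r=cv2.minAreaRect((q[:,:2]*1000).astype(np.float32)); print(n,nm,len(q),np.round(r[0],1),np.round(r[1],1),round(r[2],1),'z',np.round(np.nanpercentile(q[:,2],[5,50,95])*1000,1), 'c',np.round(np.median(q[:,:2],0)*1000,1))
    X,Y,Z=P[...,0],P[...,1],P[...,2]
    with np.errstate(invalid='ignore'):
        # store top
        fit((abs(Z-.128)<.006)&(X>.2)&(X<.45)&(Y>0)&(Y<.45),'store')
        vv,uu=np.mgrid[:400,:640]
        if n=='top': b=(uu>365)&(uu<400)&(vv>190)&(vv<240); p=(uu>290)&(uu<325)&(vv>225)&(vv<265)
        else: b=(uu>275)&(uu<310)&(vv>160)&(vv<195);p=(uu>335)&(uu<370)&(vv>188)&(vv<215)
        fit(b&(Z>.030)&(Z<.045),'body'); fit(b&(Z>.012),'all'); fit(p&(Z>.015),'purple')
        print('mat z',np.nanmedian(Z[b&(Z<.01)]))
E
```

```text
top store 0 [0. 0.] [0. 0.] 0.0 z nan c [nan nan]
top body 377 [ 555.  -256.4] [52.5 91.9] 87.1 z [31.4 36.6 42.3] c [ 547.  -256.5]
top all 472 [ 561.8 -259.3] [108.5 158.3] 88.5 z [13.9 35.6 42.3] c [ 547.9 -255.5]
top purple 443 [473.4 -16.7] [55.9 94. ] 80.5 z [23.8 33.  39. ] c [465.5 -16.8]
mat z 0.004195215486599624
scene store 0 [0. 0.] [0. 0.] 0.0 z nan c [nan nan]
scene body 192 [ 558.8 -254.4] [61.1 91.1] 86.7 z [30.8 34.3 39.4] c [ 549.6 -253.3]
scene all 308 [ 560.6 -254.7] [61.2 95.4] 87.5 z [16.1 32.2 38.7] c [ 557.4 -248.5]
scene purple 425 [507.5  23.4] [188.1  92.3] 46.3 z [ 21.3  32.5 129.6] c [ 4.929e+02 -3.000e-01]
mat z 0.0022381198744467756
  return np.nanmean(a, axis, out=out, keepdims=keepdims)
  return _methods._mean(a, axis=axis, dtype=dtype,
```

View pics/crop.png

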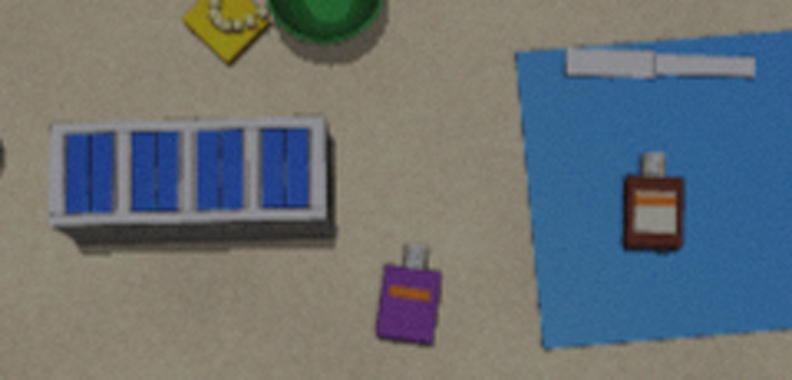

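The crop shows the amber bottle upright in the image, cap pointing up at crop (653,163). The purple one at (408,300) is the decoy. The plan has three parts:
1. Feel the pockets with closed fingers.
2. Grip the cap lightly and pivot the bottle upright about its foot.
3. Re-grip the cap firmly and insert the bottle.

```bash
python3 - <<'E'
from h import *
vv,uu=np.mgrid[:400,:640]
for n in ['top','scene']:
    P=np.load(n+'.npy'); im=cv2.imread(f'pics/{n}.png'); X,Y,Z=P[...,0],P[...,1],P[...,2]
    hsv=cv2.cvtColor(im,cv2.COLOR_BGR2HSV)
    m=np.nan_to_num((abs(Z-.128)<.012)&(X>.4)&(X<.75)&(Y>0)&(Y<.45)).astype(np.uint8)
    m=cv2.morphologyEx(m,cv2.MORPH_OPEN,np.ones((3,3)))
    k,l,st,_=cv2.connectedComponentsWithStats(m); i=1+np.argmax(st[1:,4]); q=P[l==i]
    r=cv2.minAreaRect((q[:,:2]*1000).astype(np.float32)); print(n,'store',len(q),np.round(r,1) if 0 else r,np.median(q[:,2]))
    # robust: blue shutters centroid
    b=(l==i)&(hsv[...,0]>100)&(hsv[...,0]<130)&(hsv[...,1]>120)
    c,lb,s2,_=cv2.connectedComponentsWithStats(cv2.erode(b.astype(np.uint8),np.ones((2,2))))
    for j in range(1,c):
        if s2[j,4]>30: g=P[lb==j]; print('  blue',s2[j,4],np.round(((g.min(0)+g.max(0))/2)[:2]*1000,1),np.round(g.mean(0)*1000,1))
    q=np.round(q*1000,1)
    # bottle cap
    a=(uu>365)&(uu<400)&(vv>190)&(vv<240) if n=='top' else (uu>275)&(uu<310)&(vv>160)&(vv<195)
    with np.errstate(invalid='ignore'):
        cap=a&(X>.584)&(Z>.016)&(abs(Y+.256)<.03); body=a&(X<.575)&(Z>.025)&(abs(Y+.256)<.045)
    for nm,mm in(('cap',cap),('body',body)):
        g=P[mm]*1000; print(nm,len(g),g.mean(0).round(1),np.percentile(g,2,0).round(1),np.percentile(g,98,0).round(1))
    g=P[body]
    g=P[body]; rr=cv2.minAreaRect((g[:,:2]*1000).astype(np.float32)); print(rr)
E
```

```text
top store 2604 ((581.65673828125, 185.0421142578125), (254.3015594482422, 97.59616088867188), 89.70330047607422) 0.12951206831857098
  blue 256 [581.3 154.5] [580.9 154.1 129.5]
  blue 260 [581.4  93.5] [579.8  93.7 129.6]
  blue 244 [582.6 274.5] [582.4 274.3 129.7]
  blue 296 [581.7 214. ] [581.9 213.8 129.2]
cap 37 [ 593.9 -259.5   29.8] [ 584.7 -270.3   19.4] [ 601.5 -249.3   37.9]
body 357 [ 541.4 -255.4   36.5] [ 509.7 -281.6   28. ] [ 573.6 -229.    44.1]
((541.9783325195312, -254.79917907714844), (54.153648376464844, 65.90015411376953), 87.26214599609375)
scene store 2074 ((583.1066284179688, 185.48699951171875), (103.4290771484375, 256.7496337890625), 0.1998845636844635) 0.12732707171332924
  blue 183 [582.3  99.3] [583.2  99.2 127.3]
  blue 185 [582.9 158.1] [582.8 158.7 127.3]
  blue 192 [583.4 219. ] [582.2 218.9 127.5]
  blue 206 [581.7 278.5] [583.9 278.7 127.3]
cap 37 [ 597.2 -253.5   26.2] [ 584.4 -267.5   17.4] [ 608.1 -237.8   33.7]
body 189 [ 544.2 -251.9   33.8] [ 514.4 -282.5   26.9] [ 574.1 -224.9   40.6]
((544.1017456054688, -253.9666748046875), (61.16387939453125, 62.41297149658203), 87.6207504272461)
```

Call:
apply_moves(
  moves=[
    [[-1,-0.18,0],[0,0,0.18],0],
    [[-1,-0.18,0],[0,0,0.18],0],
    [[-1,-0.18,0],[0,0,0.18],0],
    [[-1,-0.18,0],[0,0,0.18],0],
    [[-1,-0.18,0],[0,0,0.18],0],
    [[-1,-0.18,0],[0,0,0.18],0],
    [[-1,-0.18,0],[0,0,0.18],0],
    [[-1,-0.18,0],[0,0,0.18],0],
    [[-1,-0.18,0],[0,0,0.18],0],
    [[-1,-0.18,0],[0,0,0.18],0],
  ],
  grip_force=10,
)

```text
time: 0.98
tool_pos: [0.3736, 0.4276, 0.205]
tcp_rot: [0.712, 0.702, -0.0, -0.0]
ft_force: [-0.1, 0.6, 0.7]
width: 0.0304
finger_force: 0.0
```

```bash
cat >> h.py <<'E'
def down(psi): return R.from_euler('z',psi,degrees=True)*R.from_quat([1,0,0,0])
def to(x,y,z,psi):
    s,t=plan([x,y,z],down(psi).as_quat()); st=telemetry.get_state()
    print('t',round(st['time'],2),'pos',np.round(st['tool_pos'],4),'shift',s.round(3),'turn',t.round(4),'F',np.round(st['ft_force'],1),'w',round(st['width'],4))
E
python3 -c "
from h import *
to(.583,.276,.15,89.5)"
```

```text
t 0.98 pos [0.3736 0.4276 0.205 ] shift [-0.992  1.41   0.366] turn [-0.0001  0.0001 -0.0007] F [-0.1  0.6  0.7] w 0.0304
```

Call:
apply_moves(
  moves=[
    [[-0.6,0.9,0],[0,0,0],0],
    [[-0.6,0.9,0],[0,0,0],0],
    [[-0.6,0.9,0],[0,0,0],0],
    [[-0.6,0.9,0],[0,0,0],0],
    [[-0.6,0.9,0],[0,0,0],0],
  ],
)

```text
time: 1.4
tool_pos: [0.513, 0.3321, 0.2051]
tcp_rot: [0.712, 0.702, 0.0, 0.002]
ft_force: [-1.1, 0.6, -0.7]
width: 0.0007
finger_force: 0.0
```

Call:
apply_moves(
  moves=[
    [[-0.39,0.51,0.3],[0,0,0],0],
    [[-0.39,0.51,0.3],[0,0,0],0],
    [[-0.39,0.51,0.3],[0,0,0],0],
    [[-0.39,0.51,0.3],[0,0,0],0],
    [[-0.39,0.51,0.3],[0,0,0],0],
  ],
)

```text
time: 1.82
tool_pos: [0.5831, 0.2764, 0.159]
tcp_rot: [0.711, 0.703, -0.001, -0.001]
ft_force: [0.4, -0.0, 0.1]
width: 0.0006
finger_force: 0.0
```

```bash
python3 -c "
from h import *
to(.583,.276,.13,89.5)
im,d,P,m=grab('wrist'); cv2.imwrite('pics/w1.png',im); np.save('w1.npy',P)
hsv=cv2.cvtColor(im,cv2.COLOR_BGR2HSV)
b=(hsv[...,0]>100)&(hsv[...,0]<130)&(hsv[...,1]>110)&(np.nan_to_num(abs(P[...,2]-.128))<.01)
c,lb,s2,_=cv2.connectedComponentsWithStats(cv2.erode(b.astype(np.uint8),np.ones((3,3))))
for j in range(1,c):
  if s2[j,4]>100: g=P[lb==j]; print(s2[j],np.nanmin(g,0).round(4),np.nanmax(g,0).round(4))
"
```

```text
t 1.82 pos [0.5831 0.2764 0.159 ] shift [-0.002  0.     0.193] turn [-0.0005  0.0001 -0.0004] F [ 0.4 -0.   0.1] w 0.0006
[ 271  197   96   24 2115] [0.5477 0.2761 0.1263] [0.619  0.2947 0.1309]
[335 223  31  23 567] [0.596  0.2552 0.1265] [0.6192 0.274  0.1311]
[273 224  28  23 508] [0.5477 0.2547 0.1266] [0.5692 0.2738 0.1303]
[314 335   8  23 122] [0.5781 0.1506 0.1262] [0.5844 0.1744 0.1297]
```

View pics/w1.png

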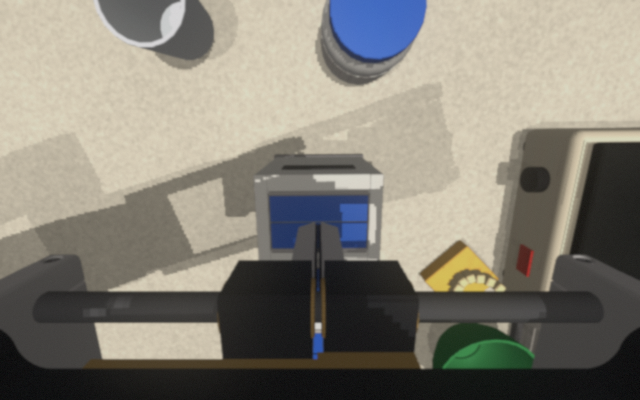

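The wrist view shows the pocket 4 shutters at (320,222), with the closed fingertips over the slit. Feeling down now.

Call:
apply_moves(
  moves=[
    [[0,0,0.2],[0,0,0],0],
    [[0,0,0.3],[0,0,0],0],
    [[0,0,0.36],[0,0,0],0],
    [[0,0,0.39],[0,0,0],0],
    [[0,0,0.41],[0,0,0],0],
    [[0,0,0.43],[0,0,0],0],
    [[0,0,0.43],[0,0,0],0],
  ],
)

```text
time: 2.45
tool_pos: [0.5837, 0.2777, 0.0964]
tcp_rot: [0.711, 0.703, 0.0, 0.0]
ft_force: [-0.3, 0.4, -0.3]
width: 0.0006
finger_force: 1.1
```

Call:
apply_moves(
  moves=[
    [[0,0,0.03],[0,0,0],0],
    [[0,0,0.05],[0,0,0],0],
    [[0,0,0.05],[0,0,0],0],
  ],
)

```text
time: 2.7
tool_pos: [0.5836, 0.2769, 0.088]
tcp_rot: [0.711, 0.703, -0.0, 0.0]
ft_force: [1.1, -0.3, -0.1]
width: 0.0004
finger_force: 0.7
```

Call:
apply_moves(
  moves=[
    [[0,0,0.05],[0,0,0],0],
    [[0,0,0.1],[0,0,0],0],
    [[0,0,0.15],[0,0,0],0],
    [[0,0,0.15],[0,0,0],0],
  ],
)

```text
time: 3.03
tool_pos: [0.5821, 0.2764, 0.0632]
tcp_rot: [0.711, 0.703, -0.002, -0.001]
ft_force: [0.5, -0.1, -1.6]
width: 0.0006
finger_force: 1.7
```

Pocket 4 (the +y end) is empty: the fingers reached z = 0.063 without resistance, and a cap would have stopped them at 0.100. Next, the bottle.

Call:
apply_moves(
  moves=[
    [[0,0,-0.95],[0,0,0],0],
    [[0,0,-0.95],[0,0,0],0],
    [[0,0,-0.95],[0,0,0],0],
    [[0,0,-0.95],[0,0,0],0],
  ],
)

```text
time: 3.37
tool_pos: [0.5864, 0.2781, 0.215]
tcp_rot: [0.711, 0.703, 0.004, 0.002]
ft_force: [0.7, -0.0, 1.0]
width: 0.0009
finger_force: 0.0
```

Call:
apply_moves(
  moves=[
    [[-1,0,0],[0,0,0],0.5],
    [[-1,0,0],[0,0,0],0.5],
    [[-1,0,0],[0,0,0],0.5],
    [[-1,0,0],[0,0,0],0.5],
  ],
)

```text
time: 3.7
tool_pos: [0.5815, 0.1238, 0.2082]
tcp_rot: [0.712, 0.703, -0.001, 0.0]
ft_force: [0.3, -0.3, -0.3]
width: 0.0241
finger_force: 0.0
```

Call:
apply_moves(
  moves=[
    [[-1,0,0],[0,0,0],0.5],
    [[-1,0,0],[0,0,0],0.5],
    [[-1,0,0],[0,0,0],0.5],
    [[-1,0,0],[0,0,0],0.5],
  ],
)

```text
time: 4.03
tool_pos: [0.5797, -0.0267, 0.2081]
tcp_rot: [0.712, 0.702, -0.001, 0.0]
ft_force: [0.4, 1.0, -0.3]
width: 0.0465
finger_force: 0.0
```

Call:
apply_moves(
  moves=[
    [[-1,0,0],[0,0,0.257],0.5],
    [[-1,0,0],[0,0,0.257],0.5],
    [[-1,0,0],[0,0,0.257],0.5],
    [[-1,0,0],[0,0,0.257],0.5],
    [[-1,0,0],[0,0,0.257],0.5],
    [[-1,0,0],[0,0,0.257],0.5],
    [[-1,0,0],[0,0,0.257],0.5],
    [[-1,0,0],[0,0,0.257],0.5],
    [[-1,0,0],[0,0,0.257],0.5],
    [[-1,0,0],[0,0,0.257],0.5],
  ],
)

```text
time: 4.87
tool_pos: [0.5783, -0.1728, 0.2078]
tcp_rot: [0.989, 0.151, -0.0, -0.0]
ft_force: [-0.4, 1.2, 0.7]
width: 0.0472
finger_force: 0.0
```

```bash
python3 -c "
from h import *
to(.55,-.257,.2,-3)"
```

```text
t 4.87 pos [ 0.5783 -0.1728  0.2078] shift [-0.348  0.479  0.052] turn [-0.0001  0.0002  0.0566] F [-0.4  1.2  0.7] w 0.0472
```

Call:
apply_moves(
  moves=[
    [[-0.48,0.48,0],[0,0,0.0566],0.5],
    [[-0.48,0.48,0],[0,0,0.0566],0.5],
    [[-0.48,0.48,0],[0,0,0.0566],0.5],
    [[-0.48,0.48,0],[0,0,0.0566],0.5],
  ],
)

```text
time: 5.2
tool_pos: [0.5301, -0.2668, 0.2079]
tcp_rot: [1.0, -0.027, -0.001, 0.0]
ft_force: [0.4, 1.3, -0.0]
width: 0.0469
finger_force: 0.0
```

```bash
python3 -c "
from h import *
to(.592,-.258,.05,-3)
im,d,P,m=grab('wrist'); np.save('w2.npy',P)
cv2.imwrite('pics/w2.png',im)
"
```

```text
t 5.2 pos [ 0.5301 -0.2668  0.2079] shift [ 0.411 -0.082  1.052] turn [ 0.0002  0.0002 -0.0001] F [ 0.4  1.3 -0. ] w 0.0469
```

View pics/w2.png

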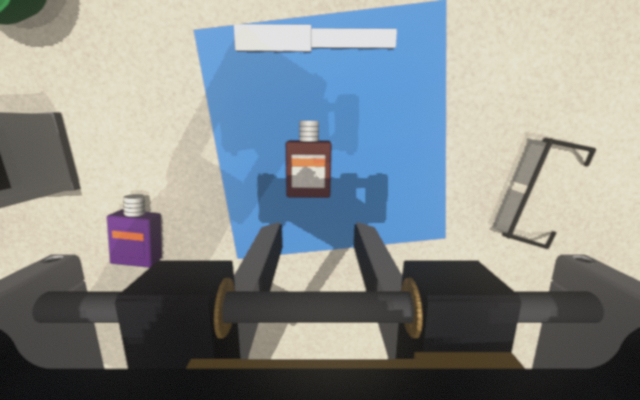

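The wrist view has the bottle body at about (309,168) and its cap at (310,130). The spatula is well clear at (315,38). Measuring the cap from this image.

```bash
python3 -c "
from h import *
P=np.load('w2.npy')
def show(n,r,zmin,zmax=.06):
  v0,v1,u0,u1=r; g=P[v0:v1,u0:u1].reshape(-1,3); g=g[(g[:,2]>zmin)&(g[:,2]<zmax)]*1000
  print(n,len(g),np.percentile(g,[1,50,99],axis=0).round(1).tolist()); return g
c=show('cap',(118,141,295,325),.018); b=show('body',(138,203,280,338),.028)
show('mat',(80,110,280,340),-.02)
r=cv2.minAreaRect(b[:,:2].astype(np.float32)); print(r)
for v in (126,131,136): 
  row=P[v,290:330]; k=row[:,2]>.018; print(v,row[k][[0,-1]].round(4).tolist())
"
```

```text
cap 395 [[581.9, -271.4, 19.5], [593.5, -259.8, 29.7], [604.8, -247.4, 32.9]]
body 2606 [[512.7, -284.3, 30.3], [548.8, -256.7, 35.6], [583.1, -228.7, 37.6]]
mat 1796 [[618.6, -299.5, 1.7], [636.7, -262.8, 3.6], [654.5, -225.9, 5.4]]
((548.156005859375, -256.7077941894531), (55.47459030151367, 73.716796875), 85.67857360839844)
126 [[0.5993, -0.2482, 0.0229], [0.5981, -0.2713, 0.0243]]
131 [[0.5934, -0.2477, 0.0227], [0.5922, -0.271, 0.0236]]
136 [[0.5874, -0.2473, 0.0228], [0.5862, -0.2707, 0.0225]]
```

Call:
apply_moves(
  moves=[
    [[0.434,-0.072,0.5],[0,0,0.0028],0.5],
    [[0.434,-0.072,0.7],[0,0,0.0028],0.5],
    [[0.434,-0.072,0.95],[0,0,0.0028],0.5],
    [[0.434,-0.072,0.95],[0,0,0.0028],0.5],
    [[0.434,-0.072,0.95],[0,0,0.0028],0.5],
    [[0.434,-0.072,0.95],[0,0,0.0028],0.5],
  ],
)

```text
time: 5.75
tool_pos: [0.596, -0.2529, 0.0628]
tcp_rot: [1.0, -0.03, -0.003, -0.002]
ft_force: [-0.0, 0.3, 0.1]
width: 0.0469
finger_force: 0.0
```

```bash
python3 -c "
from h import *
to(.5955,-.2596,.010,-4)"
```

```text
t 5.75 pos [ 0.596  -0.2529  0.0628] shift [0.001 0.046 0.352] turn [-0.0006  0.001   0.0015] F [-0.   0.3  0.1] w 0.0469
```

Call:
apply_moves(
  moves=[
    [[0,0.04,0.1],[0,0,0.0015],0.5],
    [[0,0.04,0.1],[0,0,0.0015],0.5],
    [[0,0.04,0.1],[0,0,0.0015],0.5],
  ],
)

```text
time: 6.0
tool_pos: [0.5977, -0.2625, 0.0526]
tcp_rot: [0.999, -0.037, 0.001, 0.001]
ft_force: [-0.2, 1.0, 1.2]
width: 0.0468
finger_force: 0.0
```

```bash
python3 -c "
from h import *
to(.5955,-.2596,.010,-4)"
```

```text
t 6.0 pos [ 0.5977 -0.2625  0.0526] shift [-0.017 -0.018  0.284] turn [ 0.0002 -0.0003 -0.0006] F [-0.2  1.   1.2] w 0.0468
```

Call:
apply_moves(
  moves=[
    [[-0.01,-0.012,0.15],[0,0,0],0.5],
    [[-0.01,-0.012,0.28],[0,0,0],0.5],
    [[-0.01,-0.012,0.28],[0,0,0],0.5],
    [[-0.01,-0.012,0.28],[0,0,0],0.5],
  ],
)

```text
time: 6.33
tool_pos: [0.5955, -0.2598, 0.0095]
tcp_rot: [0.999, -0.037, -0.0, -0.0]
ft_force: [0.5, -0.3, 0.4]
width: 0.047
finger_force: 0.0
```

```bash
python3 -c "
from h import *
to(.5955,-.2596,.010,-4)"
```

```text
t 6.33 pos [ 0.5955 -0.2598  0.0095] shift [-0.    -0.001 -0.003] turn [-0.      0.0001 -0.0005] F [ 0.5 -0.3  0.4] w 0.047
```

Right on target. Closing lightly on the cap.

Call:
apply_moves(
  moves=[
    [[0,0,0],[0,0,0],0.1],
    [[0,0,0],[0,0,0],0.1],
    [[0,0,0],[0,0,0],0.1],
    [[0,0,0],[0,0,0],0.1],
    [[0,0,0],[0,0,0],0.1],
    [[0,0,0],[0,0,0],0.1],
  ],
  grip_force=6,
)

```text
time: 6.83
tool_pos: [0.5969, -0.2602, 0.0102]
tcp_rot: [0.999, -0.036, 0.001, 0.001]
ft_force: [0.5, -1.0, 3.3]
width: 0.0239
finger_force: 6.0
```

Call:
apply_moves(
  moves=[
    [[-0.013,0,-0.048],[0,0,0],0.1],
    [[-0.027,0,-0.095],[0,0,0],0.1],
    [[-0.048,0,-0.141],[0,0,0],0.1],
    [[-0.07,0,-0.185],[0,0,0],0.1],
    [[-0.099,0,-0.227],[0,0,0],0.1],
    [[-0.129,0,-0.266],[0,0,0],0.1],
    [[-0.163,0,-0.302],[0,0,0],0.1],
    [[-0.199,0,-0.335],[0,0,0],0.1],
    [[-0.239,0,-0.365],[0,0,0],0.1],
    [[-0.281,0,-0.391],[0,0,0],0.1],
  ],
)

```text
time: 7.67
tool_pos: [0.5532, -0.2566, 0.0681]
tcp_rot: [0.999, -0.036, 0.0, 0.0]
ft_force: [0.3, -0.3, -1.9]
width: 0.0236
finger_force: 6.0
```

```bash
python3 -c "
from h import *
s=telemetry.get_state(); print(s['finger_force'],s['width'],s['ft_force'])
im,d,P,m=grab('scene'); cv2.imwrite('pics/s2.png',cv2.resize(im[110:230,220:370],None,fx=4,fy=4,interpolation=cv2.INTER_CUBIC))
"
```

```text
6.000045910477638 0.023619527531883008 [ 0.34348519 -0.29057201 -1.88638261]
```

View pics/s2.png

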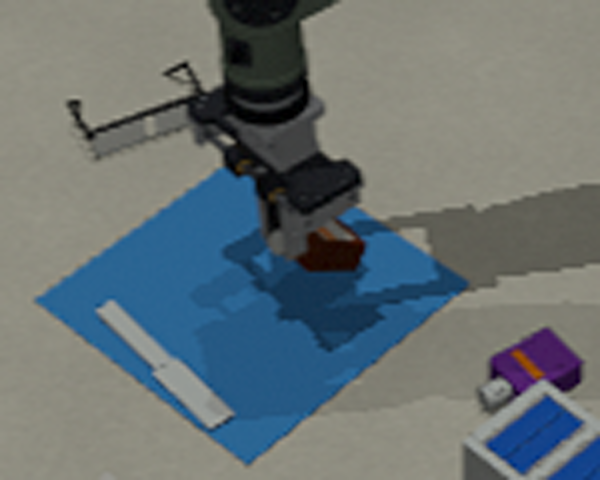

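```bash
python3 -c "
from h import *
im,d,P,m=grab('wrist'); im2,d2,P2,_=grab('scene')
for im,P in((im,P),(im2,P2)):
  X,Y,Z=P[...,0],P[...,1],P[...,2]
  k=(X>.42)&(X<.62)&(abs(Y+.257)<.04)&(Z>.01)
  hsv=cv2.cvtColor(im,cv2.COLOR_BGR2HSV); k&=((hsv[...,0]<20)|(hsv[...,0]>170))&(hsv[...,1]>90)
  g=P[k]; print(len(g))
  for lo in np.arange(.44,.60,.015):
    q=g[(g[:,0]>=lo)&(g[:,0]<lo+.015)]
    if len(q)>3: print(round(lo,3),len(q),np.percentile(q[:,2],[2,50,98]).round(3))
"
```

```text
5525
0.5 92 [0.07  0.071 0.072]
0.515 446 [0.074 0.078 0.081]
0.53 388 [0.073 0.079 0.081]
0.545 7 [0.122 0.176 0.18 ]
0.56 3887 [0.184 0.193 0.196]
0.575 705 [0.177 0.185 0.189]
123
0.47 7 [0.038 0.046 0.048]
0.485 17 [0.023 0.041 0.052]
0.5 28 [0.03  0.057 0.07 ]
0.515 34 [0.04  0.064 0.08 ]
0.53 27 [0.05  0.065 0.081]
0.545 7 [0.054 0.06  0.237]
```

The grip's friction holds the bottle at about 25° with the foot roughly 2 cm up. Easing the grip should let gravity swing it.

Call:
apply_moves(
  moves=[
    [[0,0,0],[0,0,0],0.1],
    [[0,0,0],[0,0,0],0.1],
    [[0,0,0],[0,0,0],0.1],
    [[0,0,0],[0,0,0],0.1],
  ],
  grip_force=3,
)

```text
time: 8.15
tool_pos: [0.554, -0.2566, 0.0675]
tcp_rot: [0.999, -0.036, -0.0, -0.0]
ft_force: [-0.2, 0.4, 0.9]
width: 0.0234
finger_force: 3.0
```

```bash
cat >> h.py <<'E'
def tilt():
  im,d,P,_=grab('wrist'); T=tool(); X,Y,Z=P[...,0],P[...,1],P[...,2]
  k=(abs(X-T[0,3]+.05)<.1)&(abs(Y-T[1,3])<.025)&(Z>.01)&(Z<T[2,3]+.03)&(X<T[0,3]-.012)
  g=P[k]; print(len(g))
  for lo in np.arange(g[:,0].min(),g[:,0].max(),.012):
    q=g[(g[:,0]>=lo)&(g[:,0]<lo+.012)]
    if len(q)>3: print(round(lo,3),len(q),np.percentile(q[:,2],[5,50,95]).round(3))
E
python3 -c "
from h import *
tilt(); to(.5,-.2566,.07,-4)"
```

```text
1430
0.494 234 [0.038 0.044 0.049]
0.506 256 [0.05  0.057 0.062]
0.518 324 [0.062 0.067 0.073]
0.53 612 [0.069 0.074 0.077]
0.542 4 [0.068 0.076 0.081]
t 8.2 pos [ 0.554  -0.2566  0.0675] shift [-0.359  0.026 -0.017] turn [-0.      0.     -0.0005] F [0.3 0.6 0.1] w 0.0239
```

Call:
apply_moves(
  moves=[
    [[-0.045,0,-0.025],[0,0,0],0.1],
    [[-0.092,0,-0.045],[0,0,0],0.1],
    [[-0.14,0,-0.06],[0,0,0],0.1],
    [[-0.188,0,-0.072],[0,0,0],0.1],
    [[-0.237,0,-0.078],[0,0,0],0.1],
    [[-0.286,0,-0.08],[0,0,0],0.1],
    [[-0.336,0,-0.076],[0,0,0],0.1],
    [[-0.38,0,-0.072],[0,0,0],0.1],
    [[-0.38,0,-0.072],[0,0,0],0.1],
  ],
)

```text
time: 8.95
tool_pos: [0.4951, -0.2523, 0.0783]
tcp_rot: [0.999, -0.037, -0.001, -0.0]
ft_force: [-0.8, 0.4, 3.6]
width: 0.024
finger_force: 3.0
```

```bash
python3 -c "
from h import *
tilt(); to(.5,-.2566,.07,-4)
im,d,P,_=grab('wrist'); im2,_,_,_=grab('scene')
a=cv2.resize(im[60:340,180:460],(400,400)); b=cv2.resize(im2[130:220,240:330],(400,400),interpolation=cv2.INTER_CUBIC)
cv2.imwrite('pics/s3.png',np.hstack([a,b]))"
```

```text
6
0.479 6 [0.074 0.075 0.075]
t 9.0 pos [ 0.4959 -0.2524  0.0783] shift [0.03  0.026 0.055] turn [-0.      0.0002 -0.0006] F [-0.3  1.1  2. ] w 0.0238
```

View pics/s3.png

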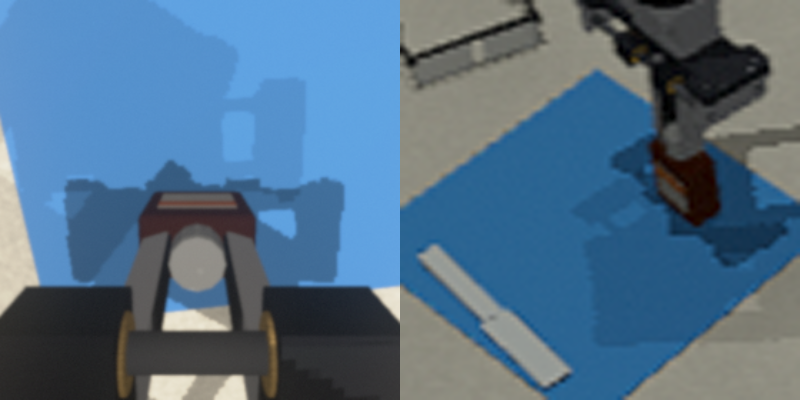

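The wrist view (left) shows the cap between the fingers and the bottle nearly upright. Checking the tilt from the front face and the cap height.

```bash
python3 -c "
from h import *
im,d,P,_=grab('wrist')
X,Y,Z=P[...,0],P[...,1],P[...,2]
k=(abs(X-.5)<.05)&(abs(Y+.2525)<.03)&(Z>.005)&(Z<.072)
for lo in np.arange(.005,.085,.01):
  q=P[(Z>=lo)&(Z<lo+.01)&(abs(X-.5)<.06)&(abs(Y+.2525)<.026)]
  if len(q)>5: print(round(lo,3),len(q),'x',np.percentile(q[:,0],[5,50,95]).round(4),'y',np.percentile(q[:,1],[2,98]).round(4))
q=P[(abs(Z-.097)<.012)&(np.hypot(X-.496,Y+.2525)<.014)]; print(len(q),q.mean(0)); 
A=np.c_[q[:,:2]-q[:,:2].mean(0),np.ones(len(q))]; print(np.linalg.lstsq(A,q[:,2],rcond=None)[0])
"
```

```text
0.005 130 x [0.5055 0.5086 0.5536] y [-0.2779 -0.2273]
0.015 121 x [0.5063 0.5085 0.5099] y [-0.2763 -0.2284]
0.025 128 x [0.5072 0.5092 0.5106] y [-0.2777 -0.2283]
0.035 135 x [0.508  0.5102 0.5116] y [-0.2774 -0.228 ]
0.045 186 x [0.5089 0.5112 0.5123] y [-0.2768 -0.2278]
0.055 222 x [0.5095 0.5112 0.5127] y [-0.2773 -0.2281]
0.065 1138 x [0.5026 0.5088 0.5129] y [-0.2777 -0.2274]
0.075 199 x [0.4998 0.5064 0.5088] y [-0.2714 -0.2291]
1450 [ 0.49962109 -0.25277587  0.0974488 ]
[-0.25307388  0.0273612   0.0974488 ]
```

Call:
apply_moves(
  moves=[
    [[-0.012,0,0],[0,0,0],0.1],
    [[-0.025,0,0],[0,0,0],0.1],
    [[-0.025,0,0],[0,0,0],0.1],
    [[-0.025,0,0],[0,0,0],0.28],
    [[-0.025,0,0],[0,0,0],0.36],
    [[-0.025,0,0],[0,0,0],0.36],
    [[-0.025,0,0],[0,0,0],0.36],
    [[-0.025,0,0],[0,0,0],0.36],
  ],
)

```text
time: 9.82
tool_pos: [0.4932, -0.2521, 0.0783]
tcp_rot: [0.999, -0.036, -0.0, -0.0]
ft_force: [0.8, -0.2, 0.1]
width: 0.0338
finger_force: 0.0
```

```bash
cat >> h.py <<'E'
def stand(cx,cy):
  im,d,P,_=grab('wrist'); X,Y,Z=P[...,0],P[...,1],P[...,2]
  for lo in np.arange(.005,.075,.02):
    q=P[(Z>=lo)&(Z<lo+.02)&(abs(X-cx-.012)<.02)&(abs(Y-cy)<.02)]
    if len(q)>5: print(round(lo,3),len(q),'x',np.percentile(q[:,0],[5,50,95]).round(4))
  q=P[(Z>.088)&(Z<.106)&(np.hypot(X-cx,Y-cy)<.015)]; print(len(q),'cap top',np.percentile(q,[2,50,98],axis=0).round(4).tolist())
E
python3 -c "
from h import *
stand(.496,-.2525); to(.495,-.2525,.07,-4)"
```

```text
0.005 248 x [0.5054 0.5069 0.5132]
0.025 296 x [0.5058 0.5072 0.5084]
0.045 457 x [0.5054 0.507  0.5085]
0.065 1285 x [0.491  0.5022 0.5072]
1234 cap top [[0.4822, -0.2631, 0.0909], [0.4931, -0.2523, 0.0974], [0.5025, -0.2413, 0.0988]]
t 9.87 pos [ 0.4932 -0.2522  0.0783] shift [0.012 0.001 0.056] turn [-0.      0.     -0.0005] F [ 0.2  0.7 -0.6] w 0.0335
```

The bottle is standing upright. Taking it firmly by the cap.

Call:
apply_moves(
  moves=[
    [[-0.01,0,0.015],[0,0,0],0.36],
    [[-0.01,0,0.015],[0,0,0],0.2],
    [[-0.01,0,0.015],[0,0,0],0.1],
    [[-0.01,0,0.015],[0,0,0],0.1],
    [[-0.01,0,0.015],[0,0,0],0.1],
  ],
  grip_force=30,
)

```text
time: 10.28
tool_pos: [0.4916, -0.252, 0.0759]
tcp_rot: [0.999, -0.036, -0.0, -0.0]
ft_force: [0.3, -0.7, -1.7]
width: 0.0233
finger_force: 30.0
```

Call:
apply_moves(
  moves=[
    [[0,0,-0.06],[0,0,0],0.1],
    [[0,0,-0.2],[0,0,0],0.1],
    [[0,0,-0.4],[0,0,0],0.1],
    [[0,0,-0.6],[0,0,0],0.1],
    [[0,0,-0.8],[0,0,0],0.1],
    [[0,0,-1],[0,0,0],0.1],
    [[0,0,-1],[0,0,0],0.1],
  ],
)

```text
time: 10.87
tool_pos: [0.4955, -0.2547, 0.2346]
tcp_rot: [0.999, -0.036, 0.006, 0.004]
ft_force: [0.7, -0.3, 0.1]
width: 0.0235
finger_force: 30.0
```

```bash
python3 -c "
from h import *
to(.583,.275,.23,89.5)"
```

```text
t 10.87 pos [ 0.4955 -0.2547  0.2346] shift [ 0.325 -3.565  0.007] turn [ 0.0026 -0.0005 -0.2602] F [ 0.7 -0.3  0.1] w 0.0235
```

Call:
apply_moves(
  moves=[
    [[0.03,-0.15,0],[0,0,-0.01],0.1],
    [[0.06,-0.35,0],[0,0,-0.025],0.1],
    [[0.1,-0.55,0],[0,0,-0.04],0.1],
    [[0.15,-0.75,0],[0,0,-0.055],0.1],
    [[0.2,-0.9,0],[0,0,-0.07],0.1],
    [[0.2,-1,0],[0,0,-0.085],0.1],
    [[0.2,-1,0],[0,0,-0.1],0.1],
    [[0.2,-1,0],[0,0,-0.115],0.1],
    [[0.2,-1,0],[0,0,-0.13],0.1],
    [[0.2,-1,0],[0,0,-0.13],0.1],
  ],
)

```text
time: 11.7
tool_pos: [0.5321, -0.1042, 0.2255]
tcp_rot: [0.931, 0.364, -0.0, -0.0]
ft_force: [-0.4, 0.3, -1.4]
width: 0.0232
finger_force: 30.0
```

```bash
python3 -c "
from h import *
to(.583,.275,.23,89.5)"
```

```text
t 11.7 pos [ 0.5321 -0.1042  0.2255] shift [ 1.965 -1.626 -0.03 ] turn [-0.0002  0.     -0.1299] F [-0.4  0.3 -1.4] w 0.0232
```

Call:
apply_moves(
  moves=[
    [[0.12,-0.1,-0.02],[0,0,-0.015],0.1],
    [[0.25,-0.21,-0.05],[0,0,-0.03],0.1],
    [[0.4,-0.33,-0.05],[0,0,-0.045],0.1],
    [[0.55,-0.45,-0.05],[0,0,-0.06],0.1],
    [[0.7,-0.58,-0.05],[0,0,-0.075],0.1],
    [[0.85,-0.7,-0.05],[0,0,-0.09],0.1],
    [[0.95,-0.79,-0.05],[0,0,-0.105],0.1],
    [[0.98,-0.81,-0.05],[0,0,-0.12],0.1],
    [[0.98,-0.81,-0.05],[0,0,-0.13],0.1],
    [[0.98,-0.81,-0.05],[0,0,-0.13],0.1],
  ],
)

```text
time: 12.53
tool_pos: [0.5581, 0.085, 0.2331]
tcp_rot: [0.711, 0.704, -0.0, -0.0]
ft_force: [-0.4, -0.0, -1.1]
width: 0.0236
finger_force: 30.0
```

```bash
python3 -c "
from h import *
to(.583,.275,.23,89.5)"
```

```text
t 12.53 pos [0.5581 0.085  0.2331] shift [1.268 0.154 0.02 ] turn [-0.0002  0.     -0.0002] F [-0.4 -0.  -1.1] w 0.0236
```

Call:
apply_moves(
  moves=[
    [[0.1,0.02,0],[0,0,0],0.1],
    [[0.3,0.05,0],[0,0,0],0.1],
    [[0.5,0.1,0],[0,0,0],0.1],
    [[0.7,0.15,0],[0,0,0],0.1],
    [[0.85,0.154,0],[0,0,0],0.1],
    [[1,0.154,0],[0,0,0],0.1],
  ],
)

```text
time: 13.03
tool_pos: [0.5832, 0.2348, 0.2331]
tcp_rot: [0.712, 0.702, -0.0, -0.0]
ft_force: [-0.2, -0.4, -0.6]
width: 0.0232
finger_force: 30.0
```

Call:
apply_moves(
  moves=[
    [[0.15,0,0],[0,0,0],0.1],
    [[0.25,0,0],[0,0,0],0.1],
    [[0.268,0,0],[0,0,0],0.1],
    [[0.268,0,0],[0,0,0],0.1],
    [[0.268,0,0],[0,0,0],0.1],
    [[0.268,0,0],[0,0,0],0.1],
  ],
)

```text
time: 13.53
tool_pos: [0.5836, 0.2728, 0.2336]
tcp_rot: [0.711, 0.703, -0.0, 0.0]
ft_force: [0.0, 0.0, -0.6]
width: 0.0231
finger_force: 30.0
```

```bash
python3 -c "
from h import *
to(.5835,.275,.08,89.5)
im,d,P,_=grab('wrist'); im2,_,_,_=grab('scene')
a=cv2.resize(im[60:340,180:460],(400,400)); b=cv2.resize(im2[180:310,310:440],(400,400),interpolation=cv2.INTER_CUBIC)
cv2.imwrite('pics/s4.png',np.hstack([a,b]))
X,Y,Z=P[...,0],P[...,1],P[...,2]; t=tool()[:3,3]
for lo in np.arange(t[2]-.06,t[2]+.02,.01):
  q=P[(Z>=lo)&(Z<lo+.01)&(abs(X-t[0])<.035)&(abs(Y-t[1])<.03)]
  if len(q)>5: print(round(lo,3),len(q),np.percentile(q[:,:2],[3,97],axis=0).round(4).tolist())
"
```

```text
t 13.53 pos [0.5836 0.2728 0.2336] shift [ 1.500e-02 -1.000e-03  1.024e+00] turn [-0.      0.0001 -0.0005] F [ 0.   0.  -0.6] w 0.0231
0.174 176 [[0.559, 0.2874], [0.6085, 0.2887]]
0.184 206 [[0.5586, 0.2873], [0.6084, 0.2888]]
0.194 204 [[0.5579, 0.2873], [0.6089, 0.2888]]
0.204 276 [[0.5588, 0.2875], [0.6082, 0.2891]]
0.214 335 [[0.5582, 0.2874], [0.6084, 0.2886]]
0.224 1269 [[0.557, 0.2774], [0.6097, 0.2881]]
0.234 314 [[0.5642, 0.2762], [0.6034, 0.2839]]
0.244 492 [[0.5615, 0.274], [0.6054, 0.2839]]
```

View pics/s4.png

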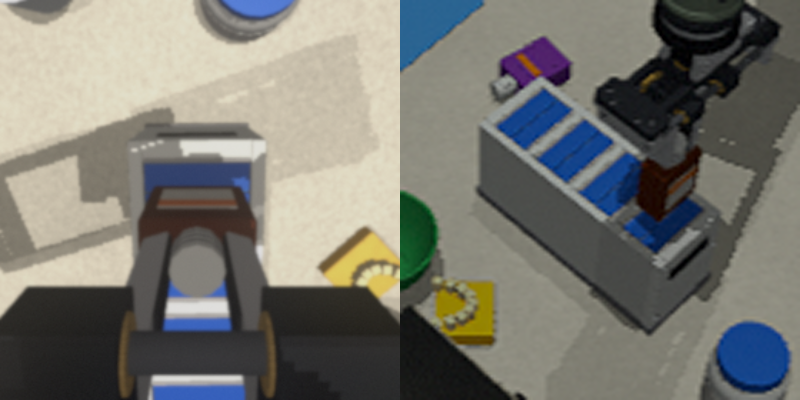

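Held upright and aligned over pocket 4, so lowering it now.

Call:
apply_moves(
  moves=[
    [[0.017,0,0.08],[0,0,0],0.1],
    [[0.017,0,0.16],[0,0,0],0.1],
    [[0.017,0,0.24],[0,0,0],0.1],
    [[0.017,0,0.32],[0,0,0],0.1],
    [[0.017,0,0.4],[0,0,0],0.1],
    [[0.017,0,0.48],[0,0,0],0.1],
    [[0.017,0,0.56],[0,0,0],0.1],
    [[0.017,0,0.64],[0,0,0],0.1],
    [[0.017,0,0.7],[0,0,0],0.1],
    [[0.017,0,0.7],[0,0,0],0.1],
  ],
)

```text
time: 14.47
tool_pos: [0.5815, 0.2761, 0.125]
tcp_rot: [0.711, 0.704, -0.002, -0.001]
ft_force: [-0.8, -0.0, -3.1]
width: 0.0236
finger_force: 30.0
```

```bash
python3 -c "
from h import *
to(.5835,.2755,.08,89.5)"
```

```text
t 14.47 pos [0.5815 0.2761 0.125 ] shift [-0.004  0.015  0.3  ] turn [-0.0008  0.0003 -0.0002] F [-0.8 -0.  -3.1] w 0.0236
```

Call:
apply_moves(
  moves=[
    [[0,0,0.07],[0,0,0],0.1],
    [[0,0,0.14],[0,0,0],0.1],
    [[0,0,0.2],[0,0,0],0.1],
    [[0,0,0.25],[0,0,0],0.1],
    [[0,0,0.28],[0,0,0],0.1],
    [[0,0,0.29],[0,0,0],0.1],
    [[0,0,0.3],[0,0,0],0.1],
    [[0,0,0.3],[0,0,0],0.1],
  ],
)

```text
time: 15.13
tool_pos: [0.5833, 0.2768, 0.0834]
tcp_rot: [0.711, 0.704, -0.0, -0.0]
ft_force: [-0.8, -0.9, -3.4]
width: 0.0234
finger_force: 31.2
```

```bash
python3 -c "
from h import *
to(.5835,.2755,.078,89.5)"
```

```text
t 15.13 pos [0.5833 0.2768 0.0834] shift [-0.009  0.002  0.036] turn [-0.0001  0.     -0.0002] F [-0.8 -0.9 -3.4] w 0.0234
```

Call:
apply_moves(
  moves=[
    [[0,0,0.01],[0,0,0],0.1],
    [[0,0,0.02],[0,0,0],0.1],
    [[0,0,0.027],[0,0,0],0.1],
    [[0,0,0.027],[0,0,0],0.1],
    [[0,0,0.027],[0,0,0],0.1],
  ],
)

```text
time: 15.55
tool_pos: [0.5839, 0.2769, 0.0798]
tcp_rot: [0.711, 0.704, 0.0, 0.0]
ft_force: [0.1, 0.1, -0.7]
width: 0.0235
finger_force: 30.6
```

Call:
apply_moves(
  moves=[
    [[0,0,0.007],[0,0,0],0.1],
    [[0,0,0.012],[0,0,0],0.1],
    [[0,0,0.012],[0,0,0],0.1],
    [[0,0,0.012],[0,0,0],0.1],
  ],
)

```text
time: 15.88
tool_pos: [0.584, 0.277, 0.0789]
tcp_rot: [0.711, 0.704, 0.001, 0.0]
ft_force: [-0.6, 0.3, 5.1]
width: 0.0231
finger_force: 30.5
```

The foot is on the pocket floor: an upward force of 5 N at TCP z = 0.079, as predicted. Releasing with a small opening, then straight up.

Call:
apply_moves(
  moves=[
    [[0,0,0],[0,0,0],0.3],
    [[0,0,0],[0,0,0],0.38],
    [[0,0,0],[0,0,0],0.38],
    [[0,0,0],[0,0,0],0.38],
    [[0,0,0],[0,0,0],0.38],
  ],
)

```text
time: 16.3
tool_pos: [0.5831, 0.2767, 0.0772]
tcp_rot: [0.711, 0.704, -0.0, -0.0]
ft_force: [1.0, -0.1, -1.3]
width: 0.036
finger_force: 0.9
```

Call:
apply_moves(
  moves=[
    [[0,0,-0.06],[0,0,0],0.38],
    [[0,0,-0.14],[0,0,0],0.38],
    [[0,0,-0.22],[0,0,0],0.38],
    [[0,0,-0.3],[0,0,0],0.38],
    [[0,0,-0.4],[0,0,0],0.38],
    [[0,0,-0.55],[0,0,0],0.38],
    [[0,0,-0.75],[0,0,0],0.38],
    [[0,0,-0.95],[0,0,0],0.38],
    [[0,0,-0.95],[0,0,0],0.38],
  ],
)

```text
time: 17.05
tool_pos: [0.5885, 0.278, 0.2314]
tcp_rot: [0.711, 0.703, 0.008, 0.004]
ft_force: [0.4, 0.0, 2.1]
width: 0.036
finger_force: 0.0
```

Call:
apply_moves(
  moves=[
    [[-0.5,-0.5,0],[0,0,0],0.38],
    [[-0.5,-0.5,0],[0,0,0],0.38],
    [[-0.5,-0.5,0],[0,0,0],0.38],
    [[-0.5,-0.5,0],[0,0,0],0.38],
  ],
)

```text
time: 17.38
tool_pos: [0.5052, 0.1999, 0.2215]
tcp_rot: [0.711, 0.703, -0.001, 0.001]
ft_force: [0.5, 0.8, -0.6]
width: 0.0356
finger_force: 0.0
```

```bash
python3 -c "
from h import *
im,d,P,_=grab('wrist'); im2,_,P2,_=grab('scene')
a=cv2.resize(im[20:300,180:460],(400,400)); b=cv2.resize(im2[180:310,310:440],(400,400),interpolation=cv2.INTER_CUBIC)
cv2.imwrite('pics/s5.png',np.hstack([a,b]))
for Q in (P,P2):
  for y in (.263,.287):
    q=Q[(abs(Q[...,1]-y)<.008)&(abs(Q[...,0]-.583)<.03)&(Q[...,2]<.16)]; print(y,len(q),np.percentile(q[:,2],[2,50,98]).round(4) if len(q) else '')
"
```

```text
0.263 1184 [0.1269 0.1287 0.13  ]
0.287 1262 [0.127  0.1286 0.1301]
0.263 87 [0.1227 0.1279 0.1328]
0.287 85 [0.1227 0.1275 0.1329]
```

View pics/s5.png

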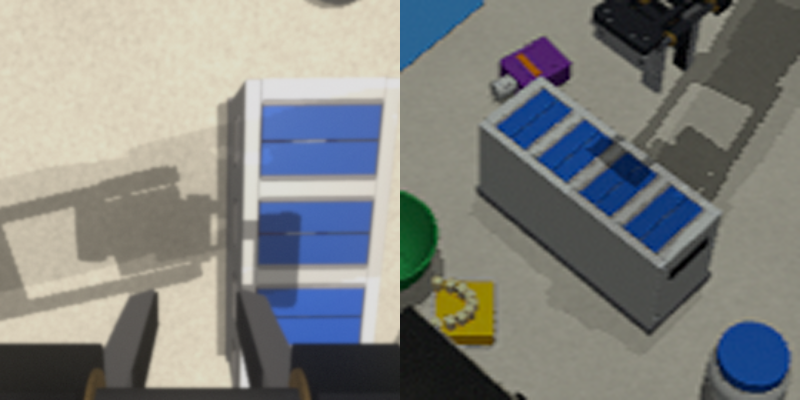

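All the shutters are flush at about 0.128 m, the bottle is inside and the bystanders are untouched. Handing in.

```bash
python3 -c "
from h import *
print(bot.sign_off())"
```

```text
the job is handed in; nothing more can be done
None
```

The amber bottle is standing upright on the floor of pocket 4, the empty one, with all the shutters closed and nothing else on the counter touched; the job is handed in after about 17.5 s of robot time.

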